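# Cull the notched cover, tuck the sound one under the lap and hold it down

### The job

First put the cover with the missing corner into the red scrap box and let go of it. Then take the sound cover by its blue rib, slide its front edge about 20 mm under the yellow lap of the power unit without lifting the lap, and press the cover down flat on the black base plate, between the two brass posts, so that the sprung copper bar beneath it goes flush; finish while still holding it pressed down like that, ready for the screws. Leave the parts case, the carton and the screwdriver where they are.

Things in the scene. Friction and masses are not known exactly. Their poses are not given: they have to be found in the camera images.
- cover_sound: the sound cover, a full rectangle: aluminium plate 90 mm (its x) by 100 mm (y), 4 mm thick, about 120 g, lying on the bench. Origin: centre of its underside; z up. A blue upright rib, 12 mm thick (x) by 44 mm long (y), stands on it at x = -20 mm, 4 to 34 mm above the underside. Its +x edge, farther from the rib, is the front edge to tuck in
- cover_front (a point): middle of the sound cover's front edge, on the underside: 45 mm along +x from its origin
- cover_notched: the faulty cover: the same plate and rib, same origin and axes, about 100 g, but its front corner on the +y side is missing (a notch 40 mm along x by 45 mm along y). The two covers lie in either of two places
- bay (a point): on the black base plate's top face (8 mm above the bench), straight below the middle of the lap's free edge. Its x axis runs level, in under the lap; z up. The cover belongs with its front edge at about x = 20 mm, y = 0 here; a fixed ledge stops it at x = 30 mm. Two brass posts (6 mm diameter, 20 mm high) stand beside the cover at x = -45 mm, y = +60 and -60 mm
- base: black base plate, 8 mm thick, fixed, at a different place and yaw each time; carries the lap, bar, posts, power unit and blower. Origin on the bench 8 mm below point bay, same axes. Plate: x -115 to 185 mm, y -95 to 190 mm. Power unit: 50 mm tall above the plate, from x = 55 mm. Blower: 30 mm tall, y above 89 mm, x above 5 mm
- lap (a joint): the light yellow lap, 45 mm (x) by 120 mm (y), 3 mm thick, underside 13 mm above the base plate, hinged along its far edge at x = 45 mm of point bay. 0: lying level, held by its own weight (60 g); grows in rad as the free edge is lifted; above 0.1 rad (4 mm at the edge) counts as lifted
- earth_bar (a joint): copper bar 12 mm (x) by 70 mm (y) in the base plate, centred at x = -47 mm, y = 0 of the bay. 0: its top stands 5 mm above the base plate; grows in m as it is pressed down, 0.005 is flush. Its spring takes 4 N to start and 8 N to be flush, so it lifts the cover again if that is not held down
- scrap_box: red open box, fixed, 170 mm (x) by 150 mm (y) by 45 mm high, walls and floor 4 to 5 mm. Origin: centre of its underside
- scrap_box_in (a point): centre of the scrap box's inner floor
- parts_case: grey open parts case with compartments, 110 by 160 by 35 mm, origin at the centre of its underside; leave alone
- carton: small cardboard carton, 100 by 130 by 70 mm, origin at the centre of its underside; leave alone
- screwdriver: screwdriver with red handle lying on the bench at the near side of the base plate, about 200 mm long along its x, origin at mid-length; leave alone
There are look-alikes about, which are no part of the job. What is shaped like the cover_sound but brown or turquoise is not meant.

How it is judged:
By the outcome, as a careful person would: the job done as asked, in the order asked, and still so for the second after the job is handed in, while the arm keeps its last pose, push and grip.
It also fails if it takes over 51 s, if anything falls off the work surface, if the arm or the gripper's body presses on something with over 40 N, if the wrist force passes 120 N, or if a joint passes its speed limit or range.

### The arm

A 6-joint arm with a two-finger parallel gripper is mounted at the origin on the work surface. World frame = base frame: x ahead of the robot, y to its left, z up, the work surface at z = 0. Lengths are in m, angles in rad, forces in N, time in s.
With the tool pointing down it reaches from about 0.325 to 0.775 m from the base axis. Payload 5.5 kg.
Tool frame: the origin (TCP) lies midway between the tips of the shut fingers; the grasp point (between the pads) lies 19 mm behind it; z points along the fingers, y is the direction in which the jaws open and shut (so a half turn about z gives the same grasp; the last joint's range is limited). The gripper opens to 85 mm and grips with 20 to 120 N. Pads are 22 mm wide; open, the fingers measure 114 mm over their backs; the gripper's body (76 mm by 85 mm) begins 54 mm behind the grasp point. The pads swing forward as they close: fully open they stand 13 mm farther back than shut.
Start: joints at [-1.297, 0.091, 1.231, -0, 1.82, -0.057], TCP at [0.195, -0.567, 0.195] pointing down, gripper open.
Joint ranges: [-2.87, 2.87], [-0.86, 2.18], [0.17, 2.46], [-1.51, 4.65], [0.06, 2.69], [-2.65, 2.65]. Speed limits (rad/s): [2.57, 2.57, 3.01, 3.14, 3.14, 3.14].

### API

Orientations are given as a rotation vector (axis times angle).
In Python, from workcell import r gives the robot as it stands. The module is installed in compiled form; this text tells all that it offers.
- The arm moves only by the tool drive_tool, never from a script. Its argument "increments" is a list of rows, each a list of 5 numbers: the shift along the tool's x, y, z in mm, then the turn about the tool's z in rad, then the closure, from -1 (fully open) to 1 (shut). In form: [[dx, dy, dz, turn, claw], ...]. A call has 1 to 20 rows; each row shifts and turns the commanded pose from where the row before left it, along the tool's axes as they then stand; what a row does not reach is not made up. A row lasts 1/12 s, in which the tool goes at most 41.7 mm and 7.16 degrees, less where a joint would pass 70% of its speed; a pose out of reach is approached as far as the arm can. A call with a gripper value outside its range is refused whole. The fingers move at their own pace and stop on an object; "squeeze" is the grip in N (left out, the last holds). Time passes only in rows, so rows that do not move let the fingers close. It gives the time, the measured TCP pose, the force and the opening at its end, in the units of the state.
- r.get_state(): the state, without advancing time (a new reading comes with each control period).
- r.camera(name): name is "scene" or "top"; returns a dict with "pixels" (384x512x3 uint8, red, green, blue), "fov_y" (degrees; the focal length in pixels is half the picture's height over the tangent of half this angle, whatever the lens; pixels are square), "cx", "cy" (the principal point, pixels), "D" ([k1, k2, p1, p2, k3] as OpenCV has them; the pictures are not rectified), "world_to_cam" (4x4, takes a point from world to camera coordinates). Camera axes: x right, y down, z forward; pixel columns grow to the right and rows downward; lengths in m; the calibration is good to about 2 mm. A picture is of the moment at which its call begins. There is no depth.
- r.job_done(): hands the job in, once; it reports no verdict.
Trained networks look in a picture, given as the dict that the camera call returned (one of the last four; its "shot" number tells which), for a name from the list of things; names that differ only in an ending like _2 or _b are one class to them, and where a whole thing is asked for, a point or a joint stands for the part that bears it (a point fixed in the world has none). Each returns a list of dicts, best first, with "p" (0 to 1); they miss things now and then, are a little off and sometimes report something else, mostly with a low value. They report only what shows in the picture. A call takes as long as a camera call. They do not tell look-alikes from the thing itself.
- r.find_in(picture, name): "extent" ([left, top, width, height] in pixels, round what is visible of it).
- r.trace(picture, name): "pixels" (384x512 bool, what is visible of it) and "extent" ([left, top, width, height] in pixels, round what is visible of it).
- r.tip_of(picture, name): "at" ([column, row] in pixels: a listed point, or the origin of a listed thing).
The state is a dict: "clock": time; "q": joint angles; "qvel": joint speeds; "effort": joint torques, N m; "position": TCP position; "eef_rot": TCP orientation; "wrist_force": force on the tool from outside, world axes, zero at the start; "wrist_torque": the same for the moment, N m; "gripper_width": finger opening in m.
Only numpy, scipy, OpenCV 4.12 (cv2) and the standard library are available. Lean on these libraries where they do the work, as an engineer would, in place of code of your own. Each camera call takes 0.05 s, during which the arm holds its last target.

## Working session

There is one attempt and no reset: what is moved stays moved. The work goes in short steps, Python scripts to look and compute and a tool call to move; the robot and the scene stay as the last step left them, time stands still between calls to the robot, and variables do not carry over. Pictures are saved under pics/ and viewed, and the job is handed in when it is done.

Besides the shell and the picture viewer there is one more tool, called by a JSON object that holds its "fn" and its "kwargs", one argument or row to a line. drive_tool: Moves the arm, as the interface text tells. Its arguments: {"type":"object","properties":{"increments":{"type":"array"},"squeeze":{"type":"number"}},"required":["increments"]}

```bash
ls; mkdir -p pics
cat > h.py <<'E'
import numpy as np, cv2
from workcell import r
def save(p,name):
    cv2.imwrite('pics/'+name+'.png', p['pixels'][:,:,::-1])
def K(p):
    f=192/np.tan(np.radians(p['fov_y'])/2)
    return np.array([[f,0,p['cx']],[0,f,p['cy']],[0,0,1]])
def px2w(p,uv,z):
    uv=np.array(uv,float).reshape(-1,1,2)
    n=cv2.undistortPoints(uv,K(p),np.array(p['D'],float)).reshape(-1,2)
    T=np.array(p['world_to_cam']);R=T[:3,:3];t=T[:3,3]
    c=-R.T@t
    d=np.c_[n,np.ones(len(n))]@R
    s=(z-c[2])/d[:,2]
    return c+d*s[:,None]
def w2px(p,X):
    T=np.array(p['world_to_cam'])
    rv,_=cv2.Rodrigues(T[:3,:3])
    return cv2.projectPoints(np.array(X,float).reshape(-1,1,3),rv,T[:3,3],K(p),np.array(p['D'],float))[0].reshape(-1,2)
E
python3 - <<'E'
from h import *
for n in ['scene','top']:
    p=r.camera(n); save(p,n+'0')
    T=np.array(p['world_to_cam']);print(n,p['fov_y'],p['cx'],p['cy'],p['D'],-T[:3,:3].T@T[:3,3])
    for k in ['cover_sound','cover_notched','base','lap','scrap_box','parts_case','carton','screwdriver','earth_bar']:
        print(k,[(round(float(a['p']),2),[int(v) for v in a['extent']]) for a in r.find_in(p,k)[:3]],[(round(float(a['p']),2),np.round(a['at'],1).tolist()) for a in r.tip_of(p,k)[:3]])
    for k in ['bay','cover_front','scrap_box_in']:
        print(k,[(round(float(a['p']),2),np.round(a['at'],1).tolist()) for a in r.tip_of(p,k)[:3]])
print(r.get_state())
E
```

```text
pics
scene 52.87756096934809 252.44718046222357 193.8840322027343 [-0.0855196  0.         0.         0.         0.       ] [ 1.25693777 -0.11966235  1.03075783]
cover_sound [(0.8, [207, 171, 32, 25]), (0.79, [144, 141, 30, 23]), (0.59, [267, 144, 33, 23])] [(0.95, [221.2, 183.9]), (0.82, [207.2, 152.8]), (0.76, [285.3, 153.1])]
cover_notched [(0.62, [204, 207, 35, 30])] [(0.84, [221.7, 223.3])]
base [(0.78, [272, 171, 103, 85])] [(0.72, [305.9, 204.1]), (0.16, [165.2, 202.2])]Traceback (most recent call last):
  File "<stdin>", line 6, in <module>
ValueError: it knows: base, bay, carton, cover_front, cover_notched, cover_sound, parts_case, scrap_box, scrap_box_in, screwdriver
```

Run:
```python
from h import *
for n in ['scene','top']:
    p=r.camera(n); save(p,n+'1')
    T=np.array(p['world_to_cam']);print(n,p['fov_y'],p['cx'],p['cy'],p['D'],-T[:3,:3].T@T[:3,3])
    for k in ['cover_sound','cover_notched','base','scrap_box','parts_case','carton','screwdriver','bay','cover_front','scrap_box_in']:
        try: e=[(round(float(a['p']),2),[int(v) for v in a['extent']]) for a in r.find_in(p,k)[:4]]
        except ValueError as x: e=str(x)
        tp=r.tip_of(p,k)[:4]
        print(k,e,[(round(float(a['p']),2),np.round(a['at'],1).tolist(),np.round(px2w(p,a['at'],0)[0,:2],3).tolist()) for a in tp])
print(r.get_state())
```

```text
scene 52.87756096934809 252.44718046222357 193.8840322027343 [-0.0855196  0.         0.         0.         0.       ] [ 1.25693777 -0.11966235  1.03075783]
cover_sound [(0.92, [271, 142, 28, 23]), (0.76, [195, 143, 24, 18]), (0.71, [134, 173, 53, 52]), (0.58, [206, 171, 32, 24])] [(0.81, [286.8, 152.0], [0.318, 0.089]), (0.73, [161.3, 152.4], [0.276, -0.365]), (0.63, [206.2, 152.0], [0.29, -0.201]), (0.58, [223.2, 183.9], [0.443, -0.147])]
cover_notched [(0.73, [205, 205, 30, 33])] [(0.94, [221.9, 223.6], [0.601, -0.159]), (0.57, [305.4, 206.0], [0.56, 0.115])]
base [(0.62, [272, 172, 102, 84]), (0.24, [137, 174, 51, 50])] [(0.87, [303.2, 204.3], [0.552, 0.109])]
scrap_box [(0.63, [134, 172, 53, 56])] [(0.66, [162.7, 204.5], [0.51, -0.349])]
parts_case [(0.64, [195, 250, 57, 40])] [(0.96, [223.4, 277.0], [0.783, -0.163])]
carton [(0.56, [131, 236, 49, 42])] [(0.46, [162.9, 201.3], [0.497, -0.349]), (0.4, [224.1, 224.3], [0.605, -0.152])]
screwdriver [(0.7, [339, 146, 13, 24])] [(0.78, [343.4, 152.6], [0.34, 0.294])]
bay [(0.96, [270, 174, 105, 82])] [(0.7, [301.7, 204.5], [0.553, 0.1
[... 1871 characters left out ...]
(0.63, [357.9, 202.4], [0.494, -0.35])]
{'clock': 2.5, 'q': array([-1.29668872e+00,  9.11111753e-02,  1.23068169e+00,  1.21046265e-05,
        1.81976859e+00, -5.66822070e-02]), 'qvel': array([-0.00014568, -0.00133464,  0.00035447,  0.00044245,  0.00050193,
        0.00062755]), 'effort': array([ 9.46597575e-04, -4.58458257e+01, -4.18084216e+01,  1.58113266e-05,
        8.66370756e-04,  1.76799085e-05]), 'position': array([ 0.19489536, -0.56749823,  0.19497887]), 'eef_rot': array([3.09869053e+00, 5.17237380e-01, 2.36365729e-05]), 'wrist_force': array([-1.11540252,  0.53086703,  0.33171282]), 'wrist_torque': array([-0.00076557,  0.02629478,  0.03004398]), 'gripper_width': 0.08581153311375547}
```

Run:
```python
import cv2
for n in ['scene1','top1']:
    im=cv2.imread(f'pics/{n}.png'); cv2.imwrite(f'pics/{n}_b.png',cv2.resize(im,(800,600),interpolation=cv2.INTER_CUBIC))
```

```text
(no output)
```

View pics/scene1_b.png

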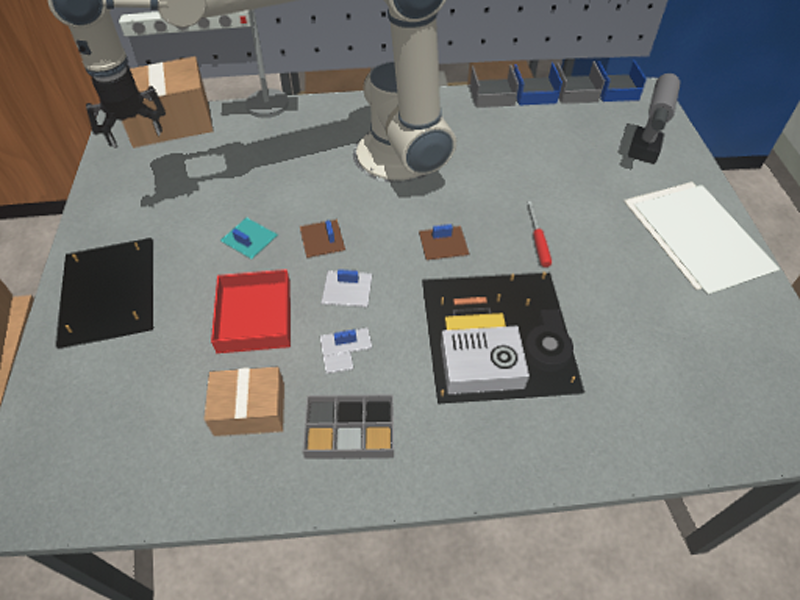

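View pics/top1_b.png

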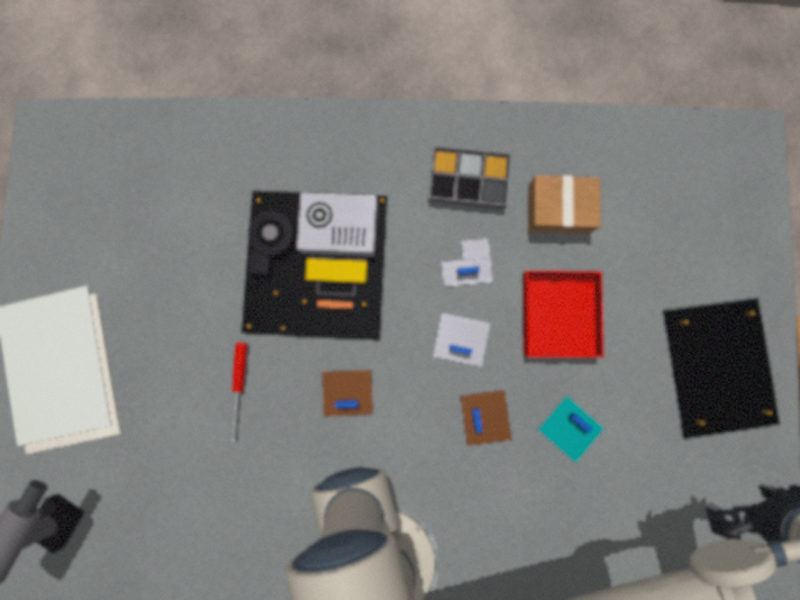

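Scene picture: the sound cover is at about (222,184), the notched one at (222,223), and the base at (305,205). A black decoy plate lies off to the left. In the top view the covers are at (296,217) and (301,169), both with the rib on the robot side. Next I fit precise poses.

Run:
```python
from h import *
s=cv2.imread('pics/scene1.png'); t=cv2.imread('pics/top1.png')
def crop(im,x,y,w,h,k): return cv2.resize(im[y:y+h,x:x+w],None,fx=k,fy=k,interpolation=cv2.INTER_CUBIC)
cv2.imwrite('pics/c1.png',crop(t,150,115,110,110,5))
cv2.imwrite('pics/c2.png',crop(s,265,165,120,100,6))
cv2.imwrite('pics/c3.png',crop(t,270,145,60,95,6))
```

```text
(no output)
```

View pics/c1.png

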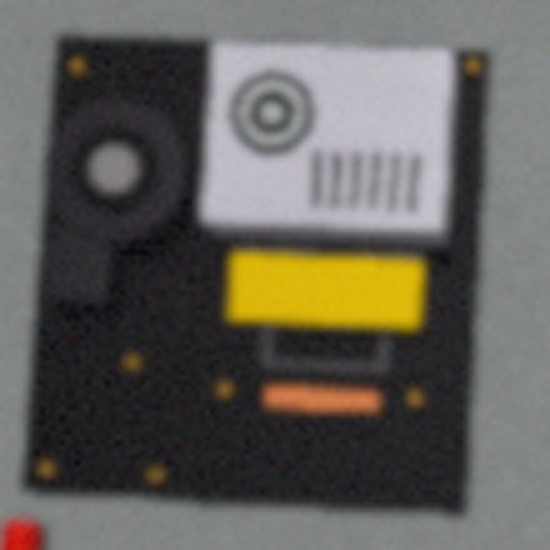

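View pics/c2.png

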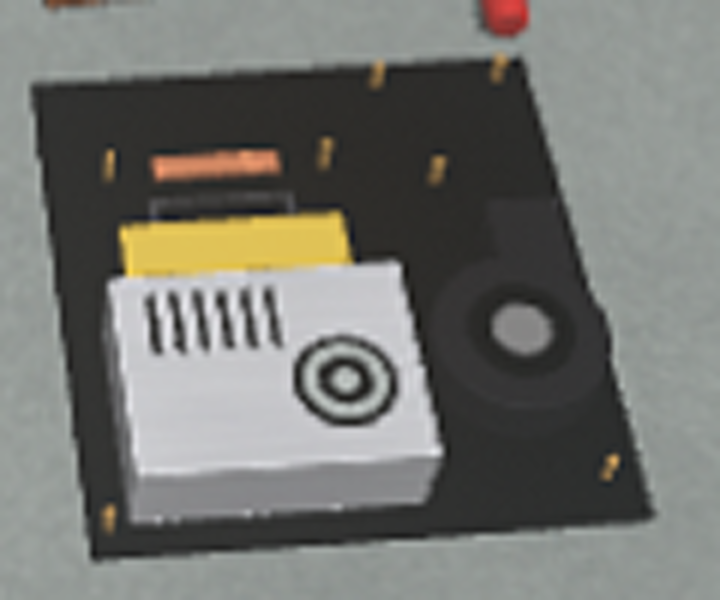

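View pics/c3.png

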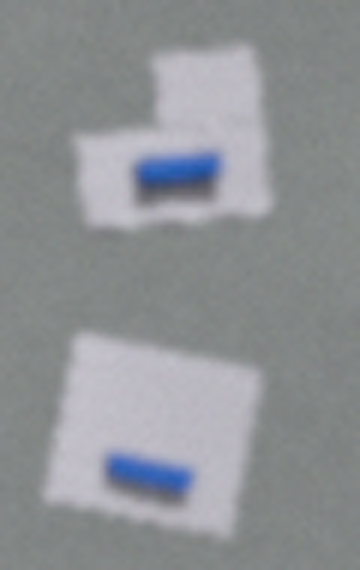

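```bash
cat > fit.py <<'E'
from h import *
from scipy.optimize import minimize
def box(x0,x1,y0,y1,z0,z1): return np.array([[x,y,z] for x in(x0,x1) for y in(y0,y1) for z in(z0,z1)],float)
def tf(P,pose,zb=0):
    c,s=np.cos(pose[2]),np.sin(pose[2])
    return np.c_[pose[0]+c*P[:,0]-s*P[:,1],pose[1]+s*P[:,0]+c*P[:,1],P[:,2]+zb]
SS=8
def render(p,parts,pose,roi,blur=0.7):
    x,y,w,h=roi
    im=np.zeros((h*SS,w*SS),np.uint8)
    for P in parts:
        uv=w2px(p,tf(P,pose))
        hull=cv2.convexHull(((uv-[x,y]+0.5)*SS-0.5).astype(np.float32)).reshape(-1,2)
        cv2.fillConvexPoly(im,np.round(hull*16).astype(np.int32),255,shift=4)
    im=cv2.GaussianBlur(im.astype(np.float32)/255,(0,0),blur*SS)
    return cv2.resize(im,(w,h),interpolation=cv2.INTER_AREA)
def fit(obs,parts,pose0,d=(0.004,0.004,0.03),blur=0.7):
    # obs: list of (p,softmask,roi)
    def cost(v):
        return sum(((render(p,parts,v,roi,blur)-m)**2).sum() for p,m,roi in obs)
    best=None
    for dy in (-.1,0,.1):
        v0=np.array(pose0)+[0,0,dy]
        sim=np.vstack([v0]+[v0+np.eye(3)[i]*d[i] for i in range(3)])
        q=minimize(cost,v0,method='Nelder-Mead',options=dict(initial_simplex=sim,xatol=1e-4,fatol=1e-3))
        if best is None or q.fun<best.fun: best=q
    return best.x,best.fun,[float(((render(p,parts,best.x,roi,blur)-m)**2).sum()) for p,m,roi in obs]
NOTCH=[box(-.045,.005,-.05,.05,0,.004),box(-.045,.045,-.05,.005,0,.004),box(-.026,-.014,-.022,.022,.004,.034)]
SOUND=[box(-.045,.045,-.05,.05,0,.004),box(-.026,-.014,-.022,.022,.004,.034)]
BASE=[box(-.115,.185,-.095,.190,0,.008)]
BAR=[box(-.053,-.041,-.035,.035,.008,.013)]
LAP=[box(0,.045,-.06,.06,.021,.024)]
def roi_of(p,c,hw,hh):
    u=w2px(p,[[*c,0.01]])[0]; return (int(u[0]-hw),int(u[1]-hh),2*hw,2*hh)
def cut(p,roi):
    x,y,w,h=roi; return p['pixels'][y:y+h,x:x+w].astype(np.float32)
def soft_white(I):
    bg=np.median(I.reshape(-1,3),0)
    g=I.mean(2); hi=np.percentile(g,93); b=bg.mean()
    m=np.clip((g-b)/(hi-b),0,1); m[m<.15]=0
    blue=(I[:,:,2]-I[:,:,0])>40
    dark=(g<b-18)   # rib shadow on plate
    return np.where(blue|dark,1,m).astype(np.float32),blue
def soft_dark(I):
    bg=np.median(I[:,:4].reshape(-1,3),0).mean(); g=I.max(2)
    return g
E
python3 - <<'E'
from fit import *
ps=[r.camera('scene'),r.camera('top')]
import pickle; pickle.dump(ps,open('ps.pkl','wb'))
for nm,parts,c,yaw in [('notch',NOTCH,(.594,-.165),0.03),('sound',SOUND,(.441,-.155),-.15)]:
    obs=[]
    for p,hw,hh in zip(ps,(26,19),(19,20)):
        roi=roi_of(p,c,hw,hh); I=cut(p,roi); m,b=soft_white(I); obs.append((p,m,roi))
    a=fit(obs,parts,(*c,yaw)); print(nm,np.round(a[0],4),a[1:])
    for i,o in enumerate(obs):
        print(' single',i,np.round(fit([o],parts,a[0])[0],4))
        k=8; rr=render(o[0],parts,a[0],o[2])
        cv2.imwrite(f'pics/m_{nm}{i}.png',cv2.resize(np.hstack([o[1],rr,abs(o[1]-rr)])*255,None,fx=6,fy=6,interpolation=cv2.INTER_NEAREST))
E
```

```text
notch [ 0.6016 -0.1582  0.1131] (np.float64(73.93331146240234), [37.35743713378906, 36.57587432861328])
 single 0 [ 0.6016 -0.1589  0.1162]
 single 1 [ 0.6016 -0.1574  0.109 ]
sound [ 0.4485 -0.1518 -0.1291] (np.float64(696.2607421875), [95.30723571777344, 600.9534912109375])
 single 0 [ 0.4442 -0.1513 -0.1803]
 single 1 [ 0.4607 -0.1435  0.0239][ WARN:0@6.213] global loadsave.cpp:1063 imwrite_ Unsupported depth image for selected encoder is fallbacked to CV_8U.
```

Run:
```python
import cv2,numpy as np
L=[cv2.imread(f'pics/m_{n}{i}.png',0) for n in('notch','sound') for i in (0,1)]
W=max(l.shape[1] for l in L)
im=np.vstack([np.pad(l,((0,8),(0,W-l.shape[1])),constant_values=128) for l in L])
cv2.imwrite('pics/mm.png',cv2.resize(im,None,fx=.6,fy=.6,interpolation=cv2.INTER_AREA))
```

```text
(no output)
```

View pics/mm.png

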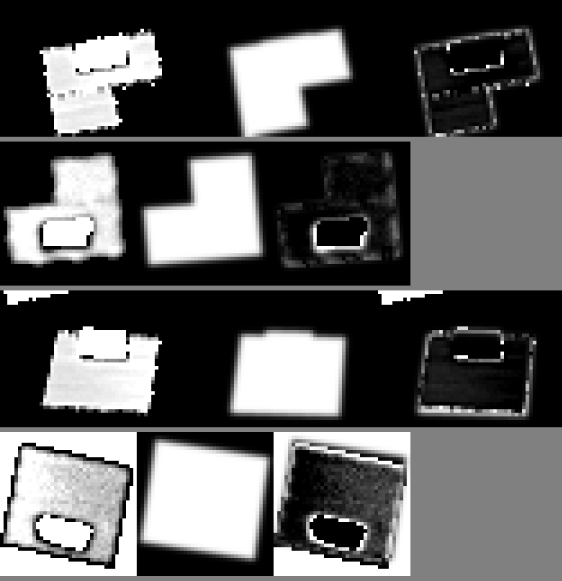

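```bash
cat > run2.py <<'E'
from fit import *
import pickle
ps=pickle.load(open('ps.pkl','rb'))
def sw(I,bg):
    g=I.mean(2); hi=np.median(g[g>bg+30]); m=np.clip((g-bg)/(hi-bg),0,1); m[m<.15]=0
    blue=(I[:,:,2]-I[:,:,0])>40
    blue=cv2.dilate(blue.astype(np.uint8),np.ones((3,3)))>0
    return m.astype(np.float32),blue
for nm,parts,c,yaw in [('notch',NOTCH,(.6016,-.158),0.11),('sound',SOUND,(.445,-.152),-.15)]:
    obs=[]
    for p,hw,hh in zip(ps,(22,21),(18,22)):
        roi=roi_of(p,c,hw,hh); I=cut(p,roi)
        bg=np.median(np.r_[I[-1:].reshape(-1,3),I[:,:1].reshape(-1,3),I[:,-1:].reshape(-1,3)],0).mean()
        m,b=sw(I,bg)
        # solid fill of interior
        m2=cv2.morphologyEx((m*255).astype(np.uint8),cv2.MORPH_CLOSE,np.ones((9,9)))/255.
        m=np.where(cv2.dilate(b.astype(np.uint8),np.ones((7,7)))>0,np.maximum(m,np.maximum(m2,b)),m)
        obs.append((p,m.astype(np.float32),roi))
    a=fit(obs,parts,(*c,yaw),blur=.5); print(nm,np.round(a[0],4),a[1:])
    for i,o in enumerate(obs):
        print(' single',i,np.round(fit([o],parts,a[0],blur=.5)[0],4))
    # blue rib centroid check at height 19mm..top
    for p in ps:
        roi=roi_of(p,c,24,24); I=cut(p,roi); b=(I[:,:,2]-I[:,:,0])>40
        n,l,st,ce=cv2.connectedComponentsWithStats(b.astype(np.uint8)); k=1+np.argmax(st[1:,4])
        # predicted centroid
        rr=render(p,[parts[-1]],a[0],roi); yy,xx=np.mgrid[:rr.shape[0],:rr.shape[1]]
        print(' rib px',ce[k]+roi[:2],'pred',(xx*rr).sum()/rr.sum()+roi[0],(yy*rr).sum()/rr.sum()+roi[1])
# base
c=(.575,.11)
obs=[]
for p,hw,hh in zip(ps,(66,60),(56,64)):
    u=w2px(p,[[.59,.155,0.01]])[0]; roi=(int(u[0]-hw),int(u[1]-hh),2*hw,2*hh)
    I=cut(p,roi); g=I.max(2); bg=np.median(np.r_[g[-2:].ravel(),g[:,:2].ravel()])
    m=np.clip((bg-g)/(bg-np.percentile(g,15)),0,1); m[m<.3]=0
    dark=(m>.5).astype(np.uint8)
    cn,_=cv2.findContours(dark,cv2.RETR_EXTERNAL,cv2.CHAIN_APPROX_NONE)
    k=max(cn,key=cv2.contourArea); hull=cv2.convexHull(k)
    f=np.zeros_like(dark); cv2.fillPoly(f,[hull],1)
    obs.append((p,f.astype(np.float32),roi))
    cv2.imwrite(f'pics/b{len(obs)}.png',np.hstack([dark,f])*255)
a=fit(obs,BASE,(.556,.107,-.05),blur=.3); print('base',np.round(a[0],4),a[1:])
for o in obs: print(' single',np.round(fit([o],BASE,a[0],blur=.3)[0],4))
B=a[0]
for nm,parts,off in [('bar',BAR,(-.047,0)),('lap',LAP,(.02,0))]:
    oo=[]
    for p in ps:
        roi=roi_of(p,tf(np.array([[*off,0]]),B)[0][:2],28,16); I=cut(p,roi)
        R,G,Bl=I[:,:,0],I[:,:,1],I[:,:,2]
        m=(R-Bl)/ (np.percentile(R-Bl,95)); 
        if nm=='bar': m=np.where(G>.72*R,0,m)
        else: m=np.where(G<.7*R,0,m)
        m=np.clip(m,0,1); m[m<.25]=0
        oo.append((p,m.astype(np.float32),roi))
        cv2.imwrite(f'pics/{nm}{len(oo)}.png',np.hstack([m*255,render(p,parts,B,roi,.5)*255]))
    sel=oo if nm=='bar' else oo[1:]
    v=fit(sel,parts,B,blur=.5); print(nm,np.round(v[0],4),v[1:])
E
python3 run2.py 2>/dev/null
```

```text
notch [ 0.6012 -0.1583  0.1113] (np.float64(31.536907196044922), [20.76270294189453, 10.77420425415039])
 single 0 [ 0.6005 -0.1591  0.1122]
 single 1 [ 0.6017 -0.1574  0.1091]
 rib px [220.59821429 215.28571429] pred 220.61138074630117 214.95267887060328
 rib px [299.5        172.65151515] pred 299.4296772039418 172.8947371852721
sound [ 0.4431 -0.1509 -0.1804] (np.float64(23.784915924072266), [18.868274688720703, 4.916641712188721])
 single 0 [ 0.4422 -0.1511 -0.184 ]
 single 1 [ 0.4435 -0.1503 -0.1795]
 rib px [222.05825243 176.23300971] pred 222.44115641746438 175.8670508160491
 rib px [294.67692308 223.30769231] pred 294.4460017619634 223.17796149299147
base [ 0.5554  0.1058 -0.0209] (np.float64(210.977294921875), [118.01591491699219, 92.96138000488281])
 single [ 0.5576  0.1046 -0.0197]
 single [ 0.5538  0.1065 -0.0215]
bar [ 0.5554  0.1059 -0.018 ] (np.float64(14.173088073730469), [7.491260528564453, 6.681827545166016])
lap [ 0.5526  0.1067 -0.0242] (np.float64(6.251708030700684), [6.251708030700684])
```

Both views agree with each other and with the rib positions. Bay is at about (0.5553, 0.106), yaw -0.02. The notched cover is at (0.601, -0.158), yaw 0.111, and the sound cover at (0.443, -0.151), yaw -0.18. First I turn the tool toward the notched rib.

```bash
cat > plan.py <<'E'
import sys
from h import *
from scipy.spatial.transform import Rotation as Rn
def plan(x,y,z,yaw):   # yaw: wanted world angle of tool y axis
    s=r.get_state(); R=Rn.from_rotvec(s['eef_rot']).as_matrix()
    ya=np.arctan2(R[1,1],R[0,1]); turn=-(yaw-ya); turn=(turn+np.pi)%(2*np.pi)-np.pi
    d=np.array([x,y,z])-s['position']
    R2=R@Rn.from_rotvec([0,0,turn]).as_matrix()
    print('clock',s['clock'],'pos',np.round(s['position'],4),'yaw',round(ya,4),'tilt',np.round(R[:,2],4),'w',round(s['gripper_width'],4),'F',np.round(s['wrist_force'],1),'q',np.round(s['q'],2))
    print('turn',round(turn,4),'shift tool after turn mm',np.round(R2.T@d*1000,1))
def rib(pose): return pose[0]-.02*np.cos(pose[2]),pose[1]-.02*np.sin(pose[2])
if __name__=='__main__': plan(*map(float,sys.argv[1:5]))
E
python3 -c "
from plan import *
for p in [(.6012,-.1583,.111),(.4431,-.1509,-.180)]: print(np.round(rib(p),4))
plan(*rib((.6012,-.1583,.111)),.1,.111)"
```

```text
[ 0.5813 -0.1605]
[ 0.4234 -0.1473]
clock 2.6 pos [ 0.1949 -0.5675  0.195 ] yaw -1.24 tilt [-0.e+00  1.e-04 -1.e+00] w 0.0853 F [ 0.3 -0.8 -0.1] q [-1.3   0.09  1.23  0.    1.82 -0.06]
turn -1.351 shift tool after turn mm [361.6 429.2  95. ]
```

{"fn": "drive_tool", "kwargs": {
  "increments": [
    [0, 0, 0, -0.12, -1],
    [0, 0, 0, -0.12, -1],
    [0, 0, 0, -0.12, -1],
    [0, 0, 0, -0.12, -1],
    [0, 0, 0, -0.12, -1],
    [0, 0, 0, -0.12, -1],
    [0, 0, 0, -0.12, -1],
    [0, 0, 0, -0.12, -1],
    [0, 0, 0, -0.12, -1],
    [0, 0, 0, -0.12, -1],
    [0, 0, 0, -0.12, -1],
    [0, 0, 0, -0.031, -1]
  ],
  "squeeze": 60
}}

```text
clock: 3.6
position: [0.1949, -0.5675, 0.195]
eef_rot: [-2.087, -2.348, 0.0]
wrist_force: [0.4, 0.6, -0.3]
gripper_width: 0.0853
```

```bash
python3 plan.py 0.5813 -0.1605 0.1 0.111
```

```text
clock 3.6 pos [ 0.1949 -0.5675  0.195 ] yaw 0.1173 tilt [-0.  0. -1.] w 0.0853 F [ 0.4  0.6 -0.3] q [-1.3   0.09  1.23 -0.    1.82 -1.41]
turn 0.0063 shift tool after turn mm [361.7 429.1  95. ]
```

{"fn": "drive_tool", "kwargs": {
  "increments": [
    [20, 24, 4, 0.006, -1],
    [20, 24, 4, 0, -1],
    [20, 24, 4, 0, -1],
    [20, 24, 4, 0, -1],
    [20, 24, 4, 0, -1],
    [20, 24, 4, 0, -1],
    [20, 24, 4, 0, -1],
    [20, 24, 4, 0, -1],
    [20, 24, 4, 0, -1],
    [20, 24, 4, 0, -1],
    [20, 24, 4, 0, -1],
    [20, 24, 4, 0, -1],
    [20, 24, 4, 0, -1],
    [20, 24, 4, 0, -1],
    [20, 24, 4, 0, -1],
    [20, 24, 4, 0, -1],
    [20, 24, 4, 0, -1],
    [20, 20, 4, 0, -1]
  ]
}}

```text
clock: 5.1
position: [0.5839, -0.163, 0.1227]
eef_rot: [2.101, 2.335, 0.0]
wrist_force: [0.2, -1.0, 0.7]
gripper_width: 0.0854
```

```bash
python3 plan.py 0.5813 -0.1605 0.008 0.111
```

```text
clock 5.1 pos [ 0.5839 -0.163   0.1227] yaw 0.1053 tilt [ 3.e-04  0.e+00 -1.e+00] w 0.0854 F [ 0.2 -1.   0.7] q [-0.33  0.1   1.34  0.    1.69 -0.43]
turn -0.0057 shift tool after turn mm [  2.8  -2.3 114.7]
```

{"fn": "drive_tool", "kwargs": {
  "increments": [
    [0, 0, 25, 0, -1],
    [0, 0, 25, 0, -1],
    [0, 0, 20, 0, -1],
    [0, 0, 10, 0, -1],
    [0, 0, 0, 0, -1],
    [0, 0, 0, 0, -1]
  ]
}}

```text
clock: 5.6
position: [0.5825, -0.1646, 0.0432]
eef_rot: [-2.102, -2.334, 0.0]
wrist_force: [1.3, 0.1, 0.8]
gripper_width: 0.0853
```

```bash
python3 plan.py 0.5813 -0.1605 0.008 0.111
```

```text
clock 5.6 pos [ 0.5825 -0.1646  0.0432] yaw 0.1048 tilt [-4.e-04  2.e-04 -1.e+00] w 0.0853 F [1.3 0.1 0.8] q [-0.33  0.13  1.46  0.    1.55 -0.44]
turn -0.0062 shift tool after turn mm [ 4.2 -0.8 35.2]
```

{"fn": "drive_tool", "kwargs": {
  "increments": [
    [4, -1, 10, -0.006, -1],
    [0, 0, 15, 0, -1],
    [0, 0, 8, 0, -1],
    [0, 0, 2, 0, -1],
    [0, 0, 0, 0, -1],
    [0, 0, 0, 0, 1],
    [0, 0, 0, 0, 1],
    [0, 0, 0, 0, 1],
    [0, 0, 0, 0, 1],
    [0, 0, 0, 0, 1],
    [0, 0, 0, 0, 1],
    [0, 0, 0, 0, 1],
    [0, 0, 0, 0, 1],
    [0, 0, 0, 0, 1],
    [0, 0, 0, 0, 1]
  ],
  "squeeze": 60
}}

```text
clock: 6.85
position: [0.5812, -0.1606, 0.008]
eef_rot: [-2.095, -2.341, 0.0]
wrist_force: [-0.1, 0.3, 0.9]
gripper_width: -0.0001
```

```bash
python3 plan.py 0.4795 -0.348 0.12 0.0
python3 - <<'E'
from h import *
p=r.camera('scene'); save(p,'s2')
im=cv2.imread('pics/s2.png')[110:300,120:380]; cv2.imwrite('pics/s2c.png',cv2.resize(im,None,fx=3,fy=3,interpolation=cv2.INTER_CUBIC))
E
```

```text
clock 6.85 pos [ 0.5812 -0.1606  0.008 ] yaw 0.111 tilt [-0.  0. -1.] w -0.0001 F [-0.1  0.3  0.9] q [-0.33  0.14  1.51  0.    1.49 -0.44]
turn 0.111 shift tool after turn mm [-187.4 -101.7 -112. ]
```

View pics/s2c.png

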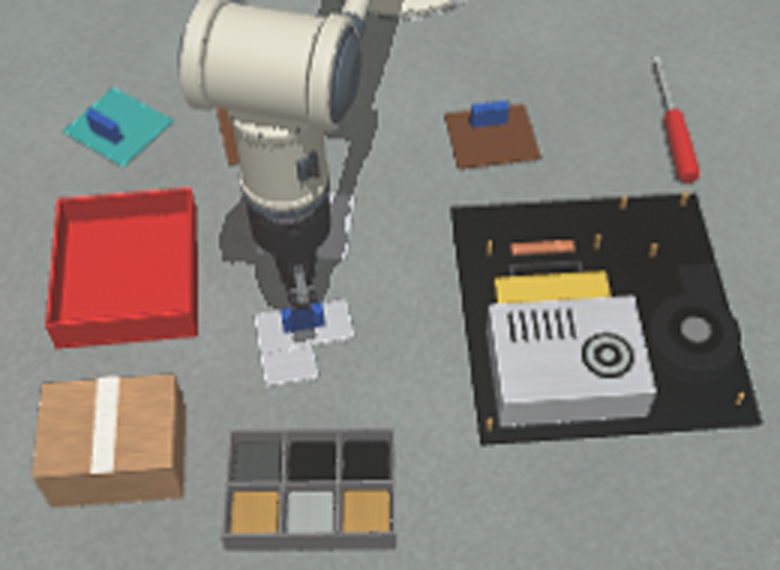

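Run:
```python
from h import *
p=r.camera('scene'); save(p,'s3'); t=r.camera('top'); save(t,'t3')
print(r.get_state()['gripper_width'])
a=cv2.resize(cv2.imread('pics/s3.png')[180:250,185:255],None,fx=8,fy=8,interpolation=cv2.INTER_CUBIC)
uv=w2px(p,[[.5813,-.1605,.008],[.5813,-.1605,.027]]); print(uv)
b=cv2.resize(cv2.imread('pics/t3.png')[140:240,260:340],None,fx=5.6,fy=5.6,interpolation=cv2.INTER_CUBIC)
cv2.imwrite('pics/s3a.png',a); cv2.imwrite('pics/t3a.png',b)
```

```text
0.00015741311587952366
[[220.85322051 216.92911959]
 [220.43040355 213.59558795]]
```

View pics/s3a.png

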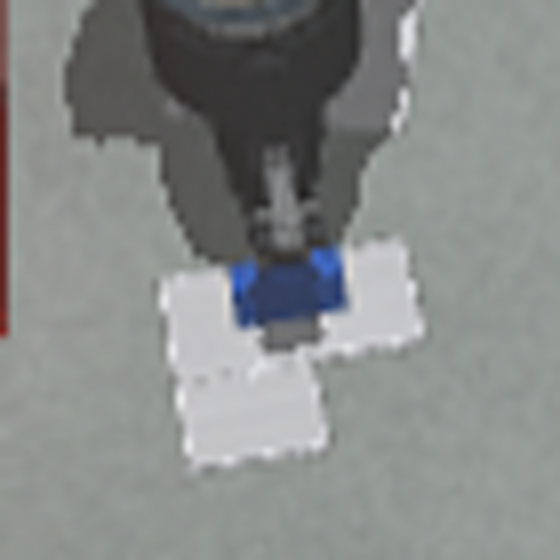

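View pics/t3a.png

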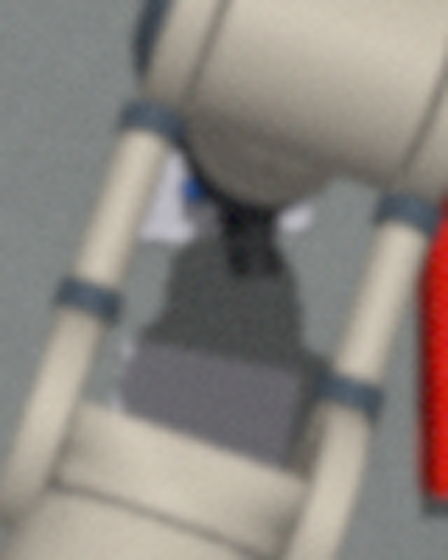

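Run:
```python
from fit import *
im=cv2.imread('pics/s3.png'); import pickle
p=pickle.load(open('ps.pkl','rb'))[0]
pose=(.6012,-.1583,.111)
k=8
big=cv2.resize(im[180:250,185:255],None,fx=k,fy=k,interpolation=cv2.INTER_CUBIC)
def dr(P,col):
    uv=w2px(p,tf(np.array(P),pose)); cv2.polylines(big,[np.round((uv-[185,180]+.5)*k).astype(int)],True,col,1)
dr([[-.045,-.05,.004],[.045,-.05,.004],[.045,.005,.004],[.005,.005,.004],[.005,.05,.004],[-.045,.05,.004]],(0,0,255))
for z in (.004,.034): dr([[-.026,-.022,z],[-.014,-.022,z],[-.014,.022,z],[-.026,.022,z]],(0,255,0))
cv2.imwrite('pics/ov.png',big)
```

```text
(no output)
```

View pics/ov.png

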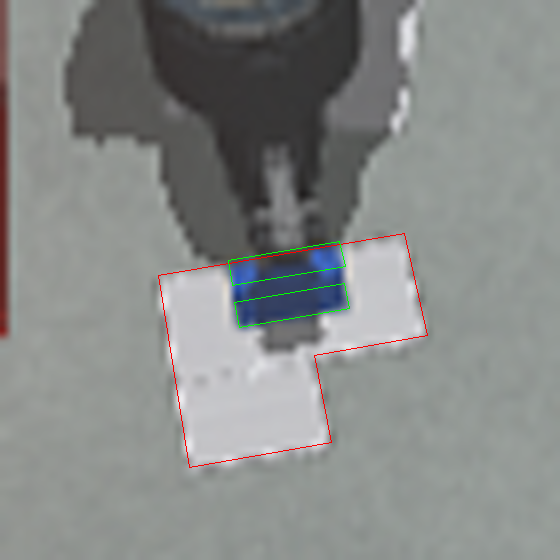

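The width reads shut and no finger is visible in front of the rib, so this is unclear. I'll lift a little and look.

{"fn": "drive_tool", "kwargs": {
  "increments": [
    [0, 0, -15, 0, 1],
    [0, 0, -25, 0, 1],
    [0, 0, -20, 0, 1],
    [0, 0, 0, 0, 1],
    [0, 0, 0, 0, 1]
  ]
}}

```text
clock: 7.42
position: [0.5823, -0.1609, 0.0697]
eef_rot: [2.093, 2.339, 0.002]
wrist_force: [-0.0, -0.7, -0.1]
gripper_width: -0.0003
```

Run:
```python
from h import *
s=r.get_state(); print(s['position'],s['gripper_width'],s['wrist_force'])
p=r.camera('scene'); save(p,'s4')
k=8
big=cv2.resize(cv2.imread('pics/s4.png')[175:245,185:255],None,fx=k,fy=k,interpolation=cv2.INTER_CUBIC)
P=s['position']
for h in (0,.019,.073,.12):
    u=w2px(p,[P+[0,0,h]])[0]; c=np.round((u-[185,175]+.5)*k).astype(int); print(h,u); cv2.circle(big,tuple(map(int,c)),3,(0,255,0),-1)
cv2.imwrite('pics/s4a.png',big)
```

```text
[ 0.58228533 -0.16094346  0.06970195] -0.0002966373902013357 [-0.03309865 -0.68744674 -0.12250074]
0 [219.30908298 206.06116516]
0.019 [218.84887121 202.43755059]
0.073 [217.47499297 191.59489228]
0.12 [216.19345246 181.44690246]
```

View pics/s4a.png

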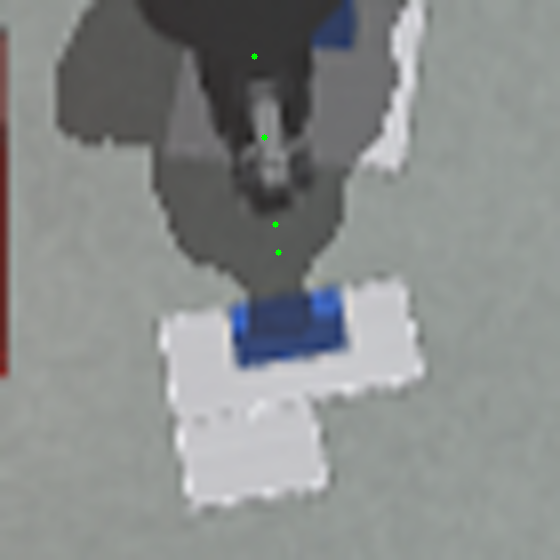

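Run:
```python
from h import *
s=r.get_state()
p=r.camera('top'); save(p,'t4')
k=6
big=cv2.resize(cv2.imread('pics/t4.png')[140:240,250:350],None,fx=k,fy=k,interpolation=cv2.INTER_CUBIC)
P=s['position']
for h in (0,.026,.073,.12):
    u=w2px(p,[P+[0,0,h]])[0]; c=np.round((u-[250,140]+.5)*k).astype(int); print(h,u); cv2.circle(big,tuple(map(int,c)),3,(0,255,0),-1)
cv2.imwrite('pics/t4a.png',big)
a=cv2.resize(cv2.imread('pics/scene1.png')[20:140,30:150],None,fx=5,fy=5,interpolation=cv2.INTER_CUBIC)
p=r.camera('scene'); P=np.array([.1949,-.5675,.195])
for h in (0,.013,.032,.073):
    u=w2px(p,[P+[0,0,h]])[0]; c=np.round((u-[30,20]+.5)*5).astype(int); print(h,u); cv2.circle(a,tuple(map(int,c)),3,(0,255,0),-1)
cv2.imwrite('pics/s1g.png',a)
```

```text
0 [301.06332446 170.59704841]
0.026 [302.02586807 169.27728395]
0.073 [303.89038122 166.72042592]
0.12 [305.93496565 163.91604856]
0 [ 92.1685001  100.31497504]
0.013 [90.93585299 97.29246905]
0.032 [89.10459224 92.79403356]
0.073 [85.02929917 82.74765358]
```

View pics/t4a.png

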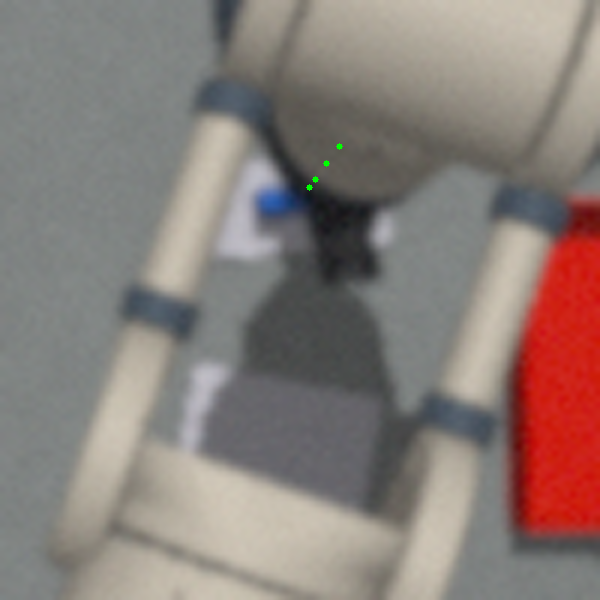

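View pics/s1g.png

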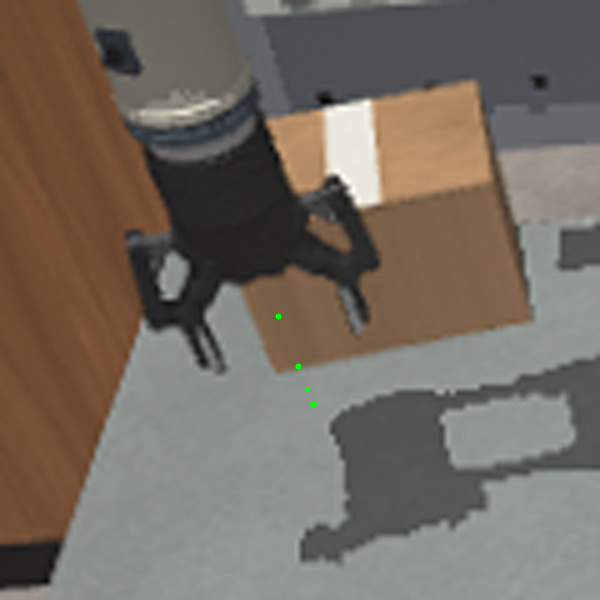

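In the scene picture, the shut tips end at crop (270,212), while the reported TCP projects to (278,252). The open gripper at the start shows the same gap, so the real tips sit about 27 mm behind the reported TCP and closed above the rib. I'll check this by gently touching the rib top (known height 34 mm).

{"fn": "drive_tool", "kwargs": {
  "increments": [
    [0, 0, 25, 0, 1],
    [0, 0, 22, 0, 1],
    [0, 0, 10, 0, 1],
    [0, 0, 0, 0, 1],
    [0, 0, 1, 0, 1],
    [0, 0, 1, 0, 1],
    [0, 0, 1, 0, 1],
    [0, 0, 0, 0, 1]
  ]
}}

```text
clock: 8.23
position: [0.5819, -0.1608, 0.0092]
eef_rot: [2.094, 2.34, 0.001]
wrist_force: [0.4, -0.5, -0.5]
gripper_width: -0.0003
```

{"fn": "drive_tool", "kwargs": {
  "increments": [
    [0, 0, 1, 0, 1],
    [0, 0, 0, 0, 1]
  ]
}}

```text
clock: 8.4
position: [0.5815, -0.1607, 0.0075]
eef_rot: [2.094, 2.341, 0.001]
wrist_force: [0.4, 0.2, 0.3]
gripper_width: 0.0001
```

{"fn": "drive_tool", "kwargs": {
  "increments": [
    [0, 0, 1, 0, 1],
    [0, 0, 0, 0, 1]
  ]
}}

```text
clock: 8.57
position: [0.5812, -0.1606, 0.006]
eef_rot: [2.095, 2.341, 0.0]
wrist_force: [0.8, 0.1, 0.2]
gripper_width: 0.0002
```

{"fn": "drive_tool", "kwargs": {
  "increments": [
    [0, 0, 1, 0, 1],
    [0, 0, 1, 0, 1],
    [0, 0, 0, 0, 1]
  ]
}}

```text
clock: 8.82
position: [0.5811, -0.1606, 0.0036]
eef_rot: [-2.094, -2.341, 0.0]
wrist_force: [-0.5, -0.3, 0.4]
gripper_width: -0.0004
```

{"fn": "drive_tool", "kwargs": {
  "increments": [
    [0, 0, 1, 0, 1],
    [0, 0, 1, 0, 1],
    [0, 0, 0, 0, 1]
  ]
}}

```text
clock: 9.07
position: [0.5811, -0.1606, 0.0017]
eef_rot: [-2.095, -2.341, 0.0]
wrist_force: [-0.2, -0.2, 0.3]
gripper_width: -0.0002
```

{"fn": "drive_tool", "kwargs": {
  "increments": [
    [0, 0, 1, 0, 1],
    [0, 0, 1, 0, 1],
    [0, 0, 0, 0, 1]
  ]
}}

```text
clock: 9.32
position: [0.5811, -0.1605, -0.0003]
eef_rot: [-2.095, -2.341, 0.0]
wrist_force: [-0.2, -0.0, 0.6]
gripper_width: -0.0001
```

Run:
```python
from h import *
s=r.get_state()
p=r.camera('scene'); save(p,'s5')
k=10
big=cv2.resize(cv2.imread('pics/s5.png')[180:236,190:250],None,fx=k,fy=k,interpolation=cv2.INTER_CUBIC)
P=s['position']
for h in (0,.026,.034,.045,.073):
    u=w2px(p,[P+[0,0,h]])[0]; c=np.round((u-[190,180]+.5)*k).astype(int); cv2.circle(big,tuple(map(int,c)),3,(0,255,0),-1)
cv2.imwrite('pics/s5a.png',big)
```

```text
(no output)
```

View pics/s5a.png

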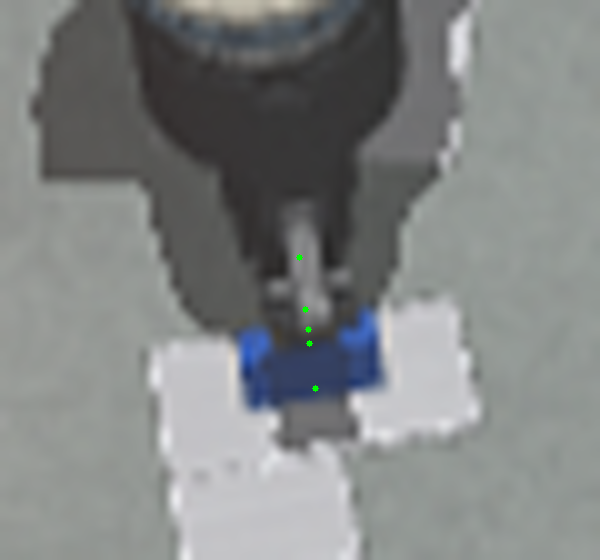

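{"fn": "drive_tool", "kwargs": {
  "increments": [
    [0, 0, 1, 0, 1],
    [0, 0, 0, 0, 1]
  ]
}}

```text
clock: 9.53
position: [0.5812, -0.1606, -0.0012]
eef_rot: [-2.095, -2.341, 0.0]
wrist_force: [-0.4, 0.4, 0.2]
gripper_width: 0.0001
```

{"fn": "drive_tool", "kwargs": {
  "increments": [
    [0, 0, 1, 0, 1],
    [0, 0, 0, 0, 1]
  ]
}}

```text
clock: 9.7
position: [0.5812, -0.1606, -0.0022]
eef_rot: [-2.095, -2.341, 0.0]
wrist_force: [0.6, 0.4, -0.0]
gripper_width: -0.0002
```

{"fn": "drive_tool", "kwargs": {
  "increments": [
    [0, 0, 1, 0, 1],
    [0, 0, 0, 0, 1]
  ]
}}

```text
clock: 9.87
position: [0.5813, -0.1606, -0.0023]
eef_rot: [2.095, 2.341, 0.0]
wrist_force: [-1.8, 0.8, 4.0]
gripper_width: 0.0003
```

{"fn": "drive_tool", "kwargs": {
  "increments": [
    [0, 0, 1, 0, 1],
    [0, 0, 0, 0, 1]
  ]
}}

```text
clock: 10.03
position: [0.5815, -0.1607, -0.0022]
eef_rot: [2.094, 2.341, 0.001]
wrist_force: [-4.3, 1.7, 7.6]
gripper_width: -0.0
```

Contact came at reported z = -2.3 mm, so the tips sit about 36 mm above the reported TCP. I'll use that offset from here: raise, open, then go down to reported -29 so the tips are at about 7 mm.

{"fn": "drive_tool", "kwargs": {
  "increments": [
    [0, 0, -30, 0, 1],
    [0, 0, -30, 0, -1],
    [0, 0, 0, 0, -1],
    [0, 0, 0, 0, -1],
    [0, 0, 0, 0, -1],
    [0, 0, 0, 0, -1],
    [0, 0, 0, 0, -1],
    [0, 0, 0, 0, -1]
  ]
}}

```text
clock: 10.7
position: [0.5805, -0.1604, 0.0545]
eef_rot: [-2.093, -2.34, 0.002]
wrist_force: [0.1, -0.2, -0.1]
gripper_width: 0.0834
```

```bash
python3 plan.py 0.5813 -0.1605 -0.029 0.111
```

```text
clock 10.7 pos [ 0.5805 -0.1604  0.0545] yaw 0.111 tilt [-2.3e-03  7.0e-04 -1.0e+00] w 0.0834 F [ 0.1 -0.2 -0.1] q [-0.33  0.12  1.45 -0.    1.58 -0.44]
turn 0.0 shift tool after turn mm [-0.3  0.9 83.5]
```

{"fn": "drive_tool", "kwargs": {
  "increments": [
    [0, 0, 20, 0, -1],
    [0, 0, 20, 0, -1],
    [0, 0, 20, 0, -1],
    [0, 0, 12, 0, -1],
    [0, 0, 6, 0, -1],
    [0, 0, 0, 0, -1],
    [0, 0, 0, 0, -1]
  ]
}}

```text
clock: 11.28
position: [0.5814, -0.1607, -0.0216]
eef_rot: [2.095, 2.341, 0.0]
wrist_force: [0.4, -0.8, 1.0]
gripper_width: 0.0853
```

{"fn": "drive_tool", "kwargs": {
  "increments": [
    [0, 0, 4, 0, -1],
    [0, 0, 2, 0, -1],
    [0, 0, 0, 0, 1],
    [0, 0, 0, 0, 1],
    [0, 0, 0, 0, 1],
    [0, 0, 0, 0, 1],
    [0, 0, 0, 0, 1],
    [0, 0, 0, 0, 1],
    [0, 0, 0, 0, 1],
    [0, 0, 0, 0, 1]
  ]
}}

```text
clock: 12.12
position: [0.5815, -0.1607, -0.0277]
eef_rot: [2.094, 2.341, 0.0]
wrist_force: [0.2, -0.3, 0.8]
gripper_width: 0.011
```

{"fn": "drive_tool", "kwargs": {
  "increments": [
    [0, 0, -10, 0, 1],
    [0, 0, -25, 0, 1],
    [0, 0, -25, 0, 1],
    [0, 0, -25, 0, 1],
    [0, 0, 0, 0, 1]
  ]
}}

```text
clock: 12.53
position: [0.5842, -0.1616, 0.0642]
eef_rot: [2.089, 2.335, 0.006]
wrist_force: [0.0, -1.0, -0.0]
gripper_width: 0.0108
```

```bash
python3 plan.py 0.48 -0.348 0.06 0.0
python3 - <<'E'
from h import *
p=r.camera('scene'); save(p,'s6')
for k in ('scrap_box','scrap_box_in'):
    a=r.trace(p,'scrap_box')[0] if k=='scrap_box' else None
    print(k,[(round(float(a['p']),2),np.round(px2w(p,a['at'],0.004)[0,:2],3).tolist()) for a in r.tip_of(p,k)[:2]])
im=cv2.imread('pics/s6.png')[110:300,110:370]; cv2.imwrite('pics/s6c.png',cv2.resize(im,None,fx=3,fy=3,interpolation=cv2.INTER_CUBIC))
# red region in top: world at z=.045 rim
t=r.camera('top'); I=t['pixels'].astype(int); m=((I[:,:,0]-I[:,:,1])>70)&((I[:,:,0]-I[:,:,2])>70)
n,l,st,ce=cv2.connectedComponentsWithStats(m.astype(np.uint8)); k=1+np.argmax(st[1:,4])
c=cv2.findContours((l==k).astype(np.uint8),cv2.RETR_EXTERNAL,cv2.CHAIN_APPROX_NONE)[0][0].reshape(-1,2)
w=px2w(t,c,.045)[:,:2].astype(np.float32); print(cv2.minAreaRect(w))
E
```

```text
clock 12.5333 pos [ 0.5842 -0.1616  0.0642] yaw 0.1111 tilt [ 0.0093 -0.0031 -1.    ] w 0.0108 F [ 0. -1. -0.] q [-0.33  0.11  1.44  0.    1.58 -0.44]
turn 0.1111 shift tool after turn mm [-186.4 -104.2    3.8]
scrap_box [(0.73, [0.505, -0.334])]
scrap_box_in [(0.83, [0.495, -0.352])]
((0.4971407353878021, -0.34654176235198975), (0.16959524154663086, 0.15127742290496826), 0.2662065625190735)
```

View pics/s6c.png

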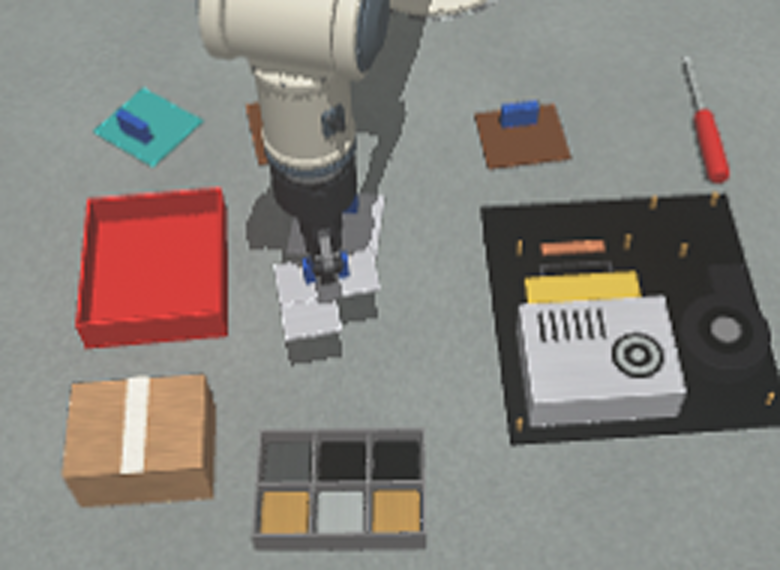

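Scene picture: the cover hangs in the gripper with its shadow below it. The box fits at (0.497, -0.3465), axis-aligned. I'll move so the rib is over the box centre, giving the opening fingers clearance.

{"fn": "drive_tool", "kwargs": {
  "increments": [
    [-13, -6, 0, 0.111, 1],
    [-23, -10, 0, 0, 1],
    [-23, -11, 0, 0, 1],
    [-23, -11, 0, 0, 1],
    [-23, -11, 0, 0, 1],
    [-23, -11, 0, 0, 1],
    [-23, -11, 0, 0, 1],
    [-20, -10, 0, 0, 1],
    [-14, -6, 0, 0, 1],
    [0, 0, 0, 0, 1],
    [0, 0, 0, 0, 1],
    [0, 0, 0, 0, 1]
  ]
}}

```text
clock: 13.78
position: [0.4959, -0.3453, 0.0562]
eef_rot: [-2.22, -2.221, -0.001]
wrist_force: [-0.3, 1.2, -1.1]
gripper_width: 0.0105
```

```bash
python3 plan.py 0.497 -0.347 -0.018 0.0
```

```text
clock 13.7833 pos [ 0.4959 -0.3453  0.0562] yaw 0.0003 tilt [-7.0e-04  1.4e-03 -1.0e+00] w 0.0105 F [-0.3  1.2 -1.1] q [-0.66  0.12  1.44  0.    1.58 -0.67]
turn 0.0003 shift tool after turn mm [-1.8  1.2 74.2]
```

{"fn": "drive_tool", "kwargs": {
  "increments": [
    [-2, 1, 15, 0, 1],
    [0, 0, 20, 0, 1],
    [0, 0, 20, 0, 1],
    [0, 0, 14, 0, 1],
    [0, 0, 6, 0, 1],
    [0, 0, 0, 0, 1],
    [0, 0, 0, 0, 1],
    [0, 0, 0, 0, -1],
    [0, 0, 0, 0, -1],
    [0, 0, 0, 0, -1],
    [0, 0, 0, 0, -1],
    [0, 0, 0, 0, -1],
    [0, 0, 0, 0, -1],
    [0, 0, -10, 0, -1],
    [0, 0, -25, 0, -1],
    [0, 0, -30, 0, -1],
    [0, 0, -30, 0, -1],
    [0, 0, -5, 0, -1]
  ]
}}

```text
clock: 15.28
position: [0.499, -0.35, 0.0899]
eef_rot: [2.214, 2.214, 0.002]
wrist_force: [1.2, -0.7, 1.8]
gripper_width: 0.0857
```

```bash
python3 plan.py 0.4234 -0.1473 0.07 -0.18
python3 - <<'E'
from h import *
p=r.camera('scene'); save(p,'s7')
im=cv2.imread('pics/s7.png')[110:300,110:370]; cv2.imwrite('pics/s7c.png',cv2.resize(im,None,fx=3,fy=3,interpolation=cv2.INTER_CUBIC))
E
```

```text
clock 15.2833 pos [ 0.499  -0.35    0.0899] yaw 0.0 tilt [ 0.0081 -0.0063 -0.9999] w 0.0857 F [ 1.2 -0.7  1.8] q [-0.67  0.11  1.4   0.    1.63 -0.67]
turn 0.18 shift tool after turn mm [ 186.  -110.9   18. ]
```

View pics/s7c.png

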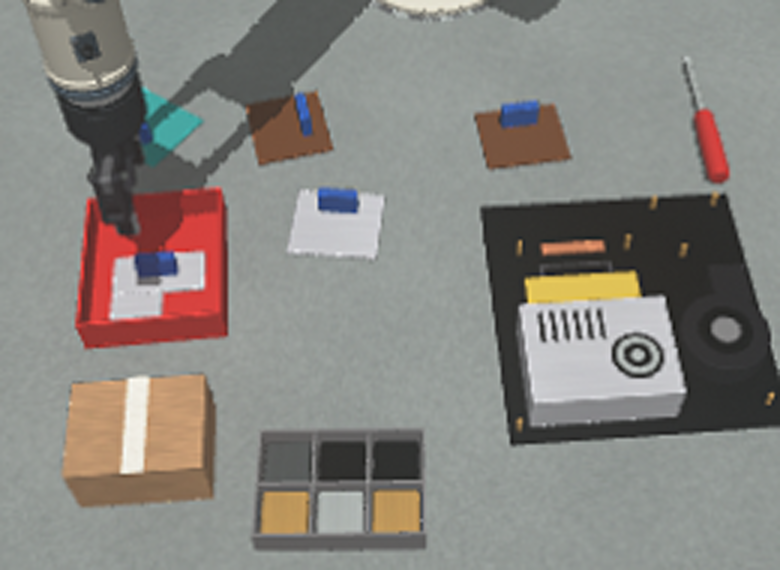

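Scene picture: the notched cover lies flat in the box at crop (155,280), released. The sound cover is undisturbed at crop (337,222), so I go to its rib next.

{"fn": "drive_tool", "kwargs": {
  "increments": [
    [14, -7, 0, 0.09, -1],
    [22, -13, 3, 0.09, -1],
    [23, -14, 3, 0, -1],
    [23, -14, 3, 0, -1],
    [23, -14, 3, 0, -1],
    [23, -14, 3, 0, -1],
    [23, -14, 3, 0, -1],
    [20, -12, 0, 0, -1],
    [13, -8, 0, 0, -1],
    [0, 0, 0, 0, -1],
    [0, 0, 0, 0, -1],
    [0, 0, 0, 0, -1]
  ]
}}

```text
clock: 16.33
position: [0.4168, -0.1499, 0.0638]
eef_rot: [2.412, 2.013, -0.0]
wrist_force: [0.1, -0.7, -0.1]
gripper_width: 0.0851
```

```bash
python3 plan.py 0.4234 -0.1473 -0.029 -0.18
```

```text
clock 16.3333 pos [ 0.4168 -0.1499  0.0638] yaw -0.18 tilt [-1.e-04 -4.e-04 -1.e+00] w 0.0851 F [ 0.1 -0.7 -0.1] q [-0.42 -0.33  1.85 -0.    1.62 -0.24]
turn -0.0 shift tool after turn mm [ 3.8  6.  92.8]
```

{"fn": "drive_tool", "kwargs": {
  "increments": [
    [4, 6, 20, 0, -1],
    [0, 0, 20, 0, -1],
    [0, 0, 20, 0, -1],
    [0, 0, 15, 0, -1],
    [0, 0, 8, 0, -1],
    [0, 0, 4, 0, -1],
    [0, 0, 0, 0, -1],
    [0, 0, 0, 0, -1],
    [0, 0, 0, 0, -1]
  ]
}}

```text
clock: 17.08
position: [0.4241, -0.147, -0.0218]
eef_rot: [2.411, 2.011, 0.001]
wrist_force: [-0.0, -0.1, -0.5]
gripper_width: 0.0855
```

```bash
python3 plan.py 0.4234 -0.1473 -0.029 -0.18
```

```text
clock 17.0833 pos [ 0.4241 -0.147  -0.0218] yaw -0.1802 tilt [ 1.8e-03 -8.0e-04 -1.0e+00] w 0.0855 F [-0.  -0.1 -0.5] q [-0.41 -0.26  1.95 -0.    1.45 -0.23]
turn -0.0002 shift tool after turn mm [-0.4 -0.7  7.2]
```

{"fn": "drive_tool", "kwargs": {
  "increments": [
    [0, -0.5, 4, 0, -1],
    [0, 0, 2.5, 0, -1],
    [0, 0, 0, 0, -1],
    [0, 0, 0, 0, 1],
    [0, 0, 0, 0, 1],
    [0, 0, 0, 0, 1],
    [0, 0, 0, 0, 1],
    [0, 0, 0, 0, 1],
    [0, 0, 0, 0, 1],
    [0, 0, 0, 0, 1],
    [0, 0, 0, 0, 1],
    [0, 0, 0, 0, 1]
  ],
  "squeeze": 100
}}

```text
clock: 18.08
position: [0.4231, -0.1465, -0.0292]
eef_rot: [2.412, 2.012, 0.001]
wrist_force: [-0.3, -0.1, 2.3]
gripper_width: 0.0103
```

```bash
python3 plan.py 0.4234 -0.1473 -0.029 -0.18
```

```text
clock 18.0833 pos [ 0.4231 -0.1465 -0.0292] yaw -0.18 tilt [ 7.e-04 -2.e-04 -1.e+00] w 0.0103 F [-0.3 -0.1  2.3] q [-0.41 -0.26  1.96  0.    1.44 -0.23]
turn -0.0 shift tool after turn mm [-0.7  0.4 -0.2]
```

Gripped with opening 10.3 mm, and the underside sits at reported z + 29.2 mm. Lifting and moving in front of the bay.

{"fn": "drive_tool", "kwargs": {
  "increments": [
    [0, 0, -10, 0, 1],
    [0, 0, -25, 0, 1],
    [0, 0, -25, 0, 1],
    [0, 0, -15, -0.08, 1],
    [0, 0, 0, -0.08, 1],
    [0, 0, 0, 0, 1]
  ]
}}

```text
clock: 18.58
position: [0.4235, -0.1467, 0.0472]
eef_rot: [2.239, 2.201, 0.001]
wrist_force: [-1.2, -0.5, -1.7]
gripper_width: 0.0103
```

```bash
python3 plan.py 0.4854 0.1074 0.04 -0.02
```

```text
clock 18.5833 pos [ 0.4235 -0.1467  0.0472] yaw -0.0172 tilt [ 0.0022 -0.001  -1.    ] w 0.0103 F [-1.2 -0.5 -1.7] q [-0.41 -0.31  1.87 -0.    1.58 -0.39]
turn 0.0028 shift tool after turn mm [255.3  56.8   7.1]
```

{"fn": "drive_tool", "kwargs": {
  "increments": [
    [12, 3, 0, 0, 1],
    [22, 5, 0, 0, 1],
    [25, 5, 0, 0, 1],
    [25, 5, 0, 0, 1],
    [25, 5, 0, 0, 1],
    [25, 5, 0, 0, 1],
    [25, 5, 0, 0, 1],
    [25, 5, 0, 0, 1],
    [25, 5, 0, 0, 1],
    [22, 5, 0, 0, 1],
    [16, 5, 0, 0, 1],
    [8, 3, 0, 0, 1],
    [0, 0, 0, 0, 1],
    [0, 0, 0, 0, 1],
    [0, 0, 0, 0, 1]
  ]
}}

```text
clock: 19.83
position: [0.4835, 0.1064, 0.0451]
eef_rot: [-2.245, -2.198, 0.002]
wrist_force: [-0.1, 0.1, -1.4]
gripper_width: 0.0104
```

```bash
python3 plan.py 0.4854 0.1074 0.0 -0.02
python3 - <<'E'
from fit import *
import pickle
s=r.get_state(); ps=[r.camera('scene'),r.camera('top')]; pickle.dump(ps,open('ps2.pkl','wb'))
for p,n in zip(ps,('s8','t8')): save(p,n)
P=s['position']; zu=P[2]+.0292; yaw=-.02
pose=(P[0]+.02*np.cos(yaw),P[1]+.02*np.sin(yaw),yaw)
out=[]
for p,n,o in zip(ps,('s8','t8'),((250,140),(150,110))):
    k=5; big=cv2.resize(cv2.imread(f'pics/{n}.png')[o[1]:o[1]+120,o[0]:o[0]+80 if 0 else o[0]+120],None,fx=k,fy=k,interpolation=cv2.INTER_CUBIC)
    def dr(Q,ps_,z,col):
        uv=w2px(p,tf(np.array(Q,float),ps_,z)); cv2.polylines(big,[np.round((uv-o+.5)*k).astype(int)],True,col,1)
    dr([[-.045,-.05,.004],[.045,-.05,.004],[.045,.05,.004],[-.045,.05,.004]],pose,zu,(0,0,255))
    B=(.5554,.106,-.02)
    dr([[0,-.06,.024],[.045,-.06,.024],[.045,.06,.024],[0,.06,.024]],B,0,(255,0,255))
    dr([[-.115,-.095,.008],[.185,-.095,.008],[.185,.19,.008],[-.115,.19,.008]],B,0,(0,255,0))
    cv2.imwrite(f'pics/{n}o.png',big)
E
```

```text
clock 19.8333 pos [0.4835 0.1064 0.0451] yaw -0.0213 tilt [-1.e-03 -7.e-04 -1.e+00] w 0.0104 F [-0.1  0.1 -1.4] q [ 0.15 -0.17  1.75 -0.    1.56  0.17]
turn -0.0013 shift tool after turn mm [ 1.   1.9 45.1]
```

View pics/s8o.png

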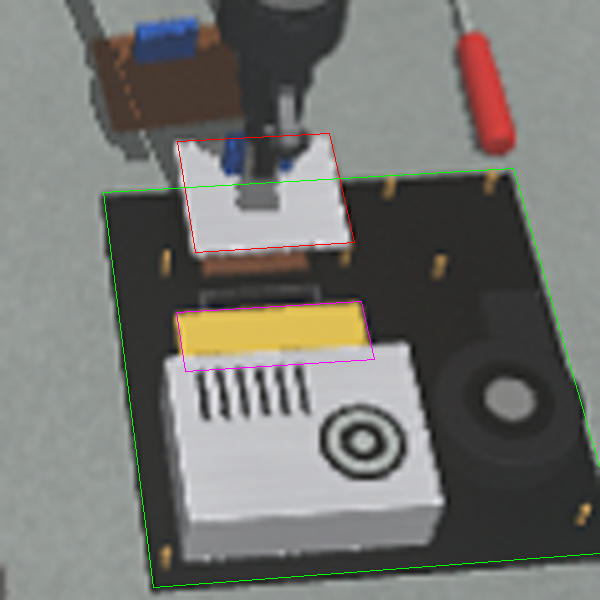

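View pics/t8o.png

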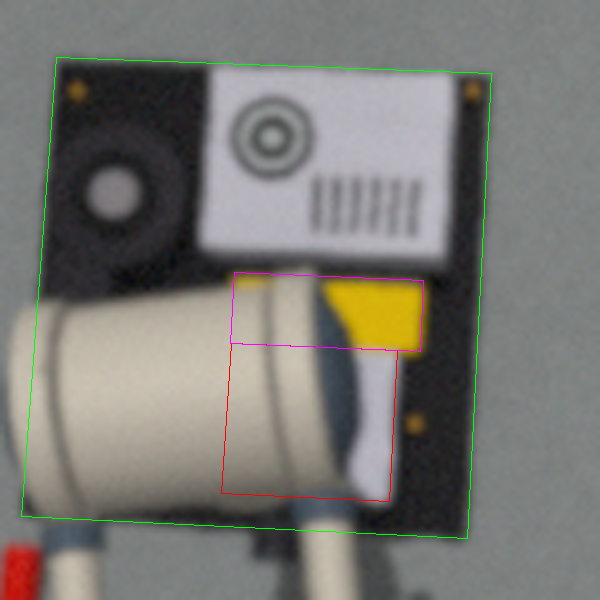

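The overlays match both pictures: the held cover is where predicted and just short of the lap edge. Lowering to slide height, underside about 6.5 mm above the plate.

{"fn": "drive_tool", "kwargs": {
  "increments": [
    [1, 2, 15, -0.001, 1],
    [0, 0, 15, 0, 1],
    [0, 0, 12, 0, 1],
    [0, 0, 8, 0, 1],
    [0, 0, 4, 0, 1],
    [0, 0, 2, 0, 1],
    [0, 0, 0, 0, 1],
    [0, 0, 0, 0, 1],
    [0, 0, 0, 0, 1]
  ]
}}

```text
clock: 20.68
position: [0.4865, 0.1084, -0.0096]
eef_rot: [2.242, 2.2, 0.002]
wrist_force: [-0.8, 0.2, -1.2]
gripper_width: 0.01
```

```bash
python3 plan.py 0.4854 0.1074 -0.0147 -0.02
```

```text
clock 20.6833 pos [ 0.4865  0.1084 -0.0096] yaw -0.019 tilt [ 1.5e-03  2.0e-04 -1.0e+00] w 0.01 F [-0.8  0.2 -1.2] q [ 0.15 -0.13  1.81 -0.    1.46  0.17]
turn 0.001 shift tool after turn mm [-1.1 -1.1  5.1]
```

{"fn": "drive_tool", "kwargs": {
  "increments": [
    [-1, -1, 3, 0.001, 1],
    [0, 0, 2, 0, 1],
    [0, 0, 0, 0, 1],
    [0, 0, 0, 0, 1],
    [0, 0, 0, 0, 1]
  ]
}}

```text
clock: 21.1
position: [0.4849, 0.1074, -0.0155]
eef_rot: [-2.243, -2.199, 0.0]
wrist_force: [-0.3, -0.7, -1.5]
gripper_width: 0.0105
```

```bash
python3 plan.py 0.4854 0.1074 -0.0147 -0.02
cat > ov.py <<'E'
from fit import *
import sys
tag=sys.argv[1]
s=r.get_state(); P=s['position']; zu=P[2]+.0292; yaw=-.02
pose=(P[0]+.02*np.cos(yaw),P[1]+.02*np.sin(yaw),yaw)
p=r.camera('scene'); save(p,tag)
o=(268,160);k=9
raw=cv2.resize(cv2.imread(f'pics/{tag}.png')[o[1]:o[1]+66,o[0]:o[0]+66],None,fx=k,fy=k,interpolation=cv2.INTER_CUBIC)
big=raw.copy()
def dr(Q,ps_,z,col):
    uv=w2px(p,tf(np.array(Q,float),ps_,z)); cv2.polylines(big,[np.round((uv-o+.5)*k).astype(int)],True,col,1)
dr([[-.045,-.05,.004],[.045,-.05,.004],[.045,.05,.004],[-.045,.05,.004]],pose,zu,(0,0,255))
B=(.5554,.106,-.02)
dr([[0,-.06,.024],[.045,-.06,.024],[.045,.06,.024],[0,.06,.024]],B,0,(255,0,255))
cv2.imwrite(f'pics/{tag}o.png',big)
E
python3 ov.py s9
```

```text
clock 21.1 pos [ 0.4849  0.1074 -0.0155] yaw -0.02 tilt [-1.e-04 -0.e+00 -1.e+00] w 0.0105 F [-0.3 -0.7 -1.5] q [ 0.15 -0.13  1.82  0.    1.45  0.17]
turn 0.0 shift tool after turn mm [ 0.   0.5 -0.8]
```

View pics/s9o.png

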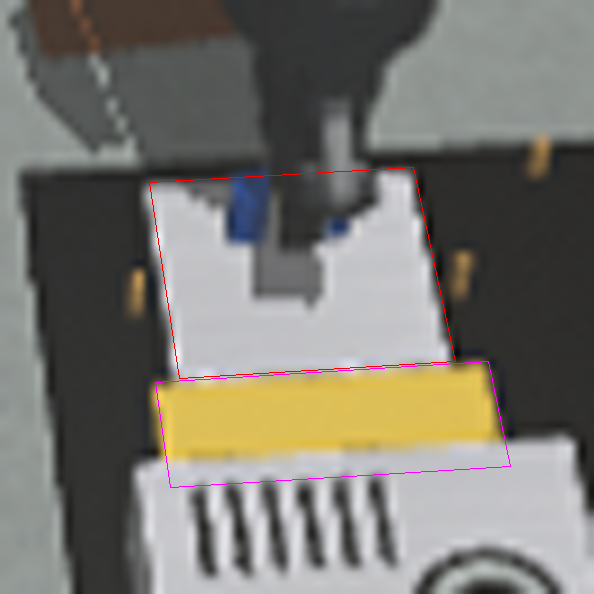

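Scene picture: the cover is level and centred between the two posts, with its front edge just before the lap edge. The forces show no contact. Sliding in now.

{"fn": "drive_tool", "kwargs": {
  "increments": [
    [0, 2, 0, 0, 1],
    [0, 3, 0, 0, 1],
    [0, 3, 0, 0, 1],
    [0, 3, 0, 0, 1],
    [0, 2, 0, 0, 1],
    [0, 0, 0, 0, 1],
    [0, 0, 0, 0, 1]
  ]
}}

```text
clock: 21.73
position: [0.498, 0.1071, -0.0156]
eef_rot: [-2.244, -2.199, 0.0]
wrist_force: [-0.0, 1.2, -0.9]
gripper_width: 0.01
```

```bash
python3 plan.py 0.5104 0.1069 -0.0155 -0.02; python3 ov.py s10
```

```text
clock 21.7333 pos [ 0.498   0.1071 -0.0156] yaw -0.0201 tilt [-2.e-04 -0.e+00 -1.e+00] w 0.01 F [-0.   1.2 -0.9] q [ 0.14 -0.09  1.79  0.    1.44  0.17]
turn -0.0001 shift tool after turn mm [ 0.1 12.4 -0.1]
```

View pics/s10o.png

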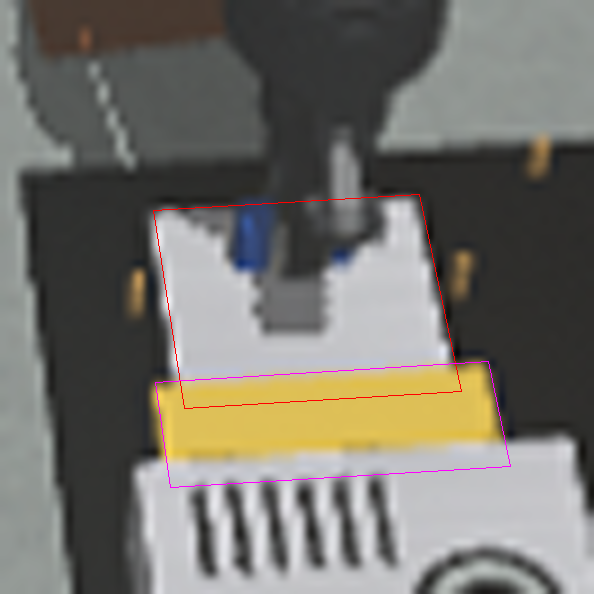

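The front edge is under the lap, the lap hasn't moved, and there is no contact force. Continuing the slide.

{"fn": "drive_tool", "kwargs": {
  "increments": [
    [0, 2, 0, 0, 1],
    [0, 3, 0, 0, 1],
    [0, 3, 0, 0, 1],
    [0, 3, 0, 0, 1],
    [0, 1.5, 0, 0, 1],
    [0, 0, 0, 0, 1],
    [0, 0, 0, 0, 1]
  ]
}}

```text
clock: 22.37
position: [0.5105, 0.1068, -0.0156]
eef_rot: [-2.243, -2.199, 0.0]
wrist_force: [-0.5, -0.4, -0.7]
gripper_width: 0.0105
```

```bash
python3 plan.py 0.5104 0.1069 -0.0215 -0.02; python3 ov.py s11
```

```text
clock 22.3667 pos [ 0.5105  0.1068 -0.0156] yaw -0.02 tilt [-2.e-04 -0.e+00 -1.e+00] w 0.0105 F [-0.5 -0.4 -0.7] q [ 0.14 -0.06  1.76  0.    1.44  0.16]
turn -0.0 shift tool after turn mm [ 0.1 -0.1  5.9]
```

View pics/s11o.png

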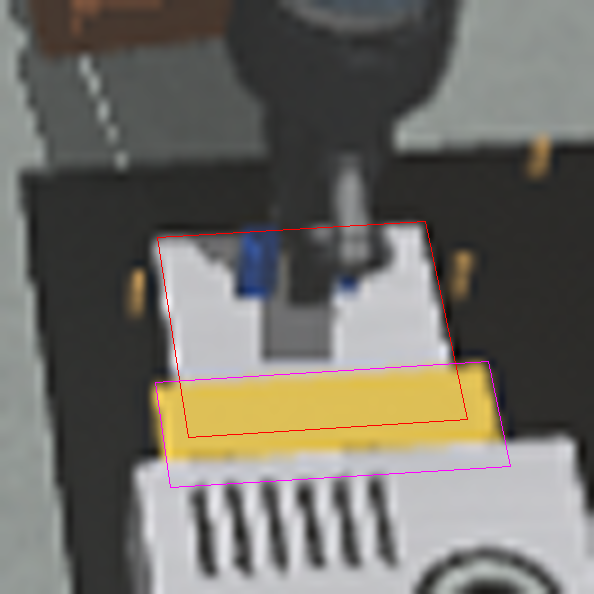

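{"fn": "drive_tool", "kwargs": {
  "increments": [
    [0, 0, 2, 0, 1],
    [0, 0, 2, 0, 1],
    [0, 0, 2, 0, 1],
    [0, 0, 0, 0, 1],
    [0, 0, 0, 0, 1]
  ]
}}

```text
clock: 22.83
position: [0.5106, 0.1069, -0.0207]
eef_rot: [2.243, 2.199, 0.001]
wrist_force: [-2.5, -0.6, 6.9]
gripper_width: 0.0104
```

{"fn": "drive_tool", "kwargs": {
  "increments": [
    [0, 0, 1, 0, 1],
    [0, 0, 0, 0, 1],
    [0, 0, 0, 0, 1]
  ]
}}

```text
clock: 23.08
position: [0.5107, 0.1069, -0.0212]
eef_rot: [2.243, 2.199, 0.001]
wrist_force: [-4.2, -0.0, 8.3]
gripper_width: 0.0105
```

{"fn": "drive_tool", "kwargs": {
  "increments": [
    [0, 0, 1, 0, 1],
    [0, 0, 0, 0, 1],
    [0, 0, 0, 0, 1]
  ]
}}

```text
clock: 23.33
position: [0.5107, 0.1069, -0.0211]
eef_rot: [2.243, 2.199, 0.001]
wrist_force: [-6.6, -1.6, 12.6]
gripper_width: 0.0101
```

{"fn": "drive_tool", "kwargs": {
  "increments": [
    [0, 0, 1, 0, 1],
    [0, 0, 0, 0, 1],
    [0, 0, 0, 0, 1],
    [0, 0, 0, 0, 1],
    [0, 0, 0, 0, 1],
    [0, 0, 0, 0, 1]
  ]
}}

```text
clock: 23.83
position: [0.5108, 0.1069, -0.0212]
eef_rot: [2.243, 2.199, 0.002]
wrist_force: [-10.9, -2.0, 18.1]
gripper_width: 0.0101
```

```bash
python3 plan.py 0.5104 0.1069 -0.0212 -0.02; python3 ov.py s12
python3 - <<'E'
from h import *
t=r.camera('top'); save(t,'t12')
cv2.imwrite('pics/t12c.png',cv2.resize(cv2.imread('pics/t12.png')[110:230,150:270],None,fx=5,fy=5,interpolation=cv2.INTER_CUBIC))
im=cv2.imread('pics/s12.png')[110:300,110:400]; cv2.imwrite('pics/s12c.png',cv2.resize(im,None,fx=2.7,fy=2.7,interpolation=cv2.INTER_CUBIC))
E
```

```text
clock 23.8333 pos [ 0.5108  0.1069 -0.0212] yaw -0.0199 tilt [ 0.0014  0.     -1.    ] w 0.0101 F [-10.9  -2.   18.1] q [ 0.14 -0.05  1.76 -0.    1.43  0.16]
turn 0.0001 shift tool after turn mm [-0.  -0.4 -0. ]
```

View pics/s12o.png

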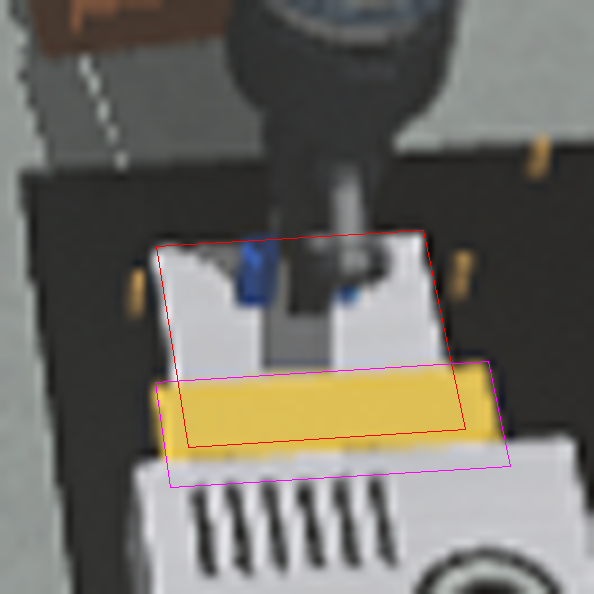

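View pics/t12c.png

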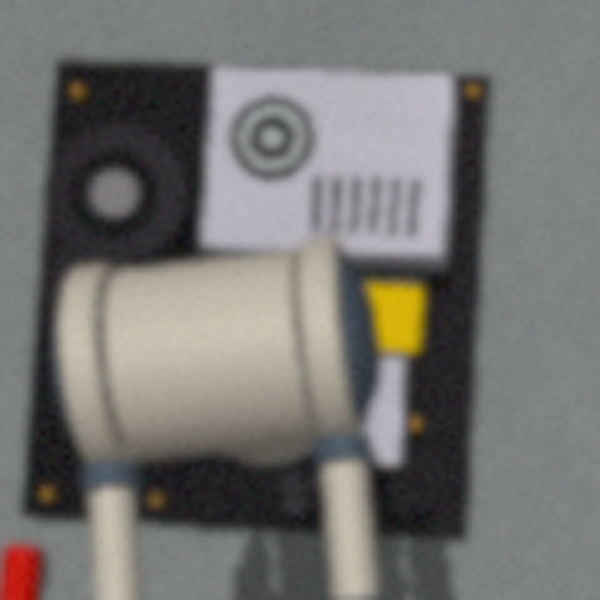

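View pics/s12c.png

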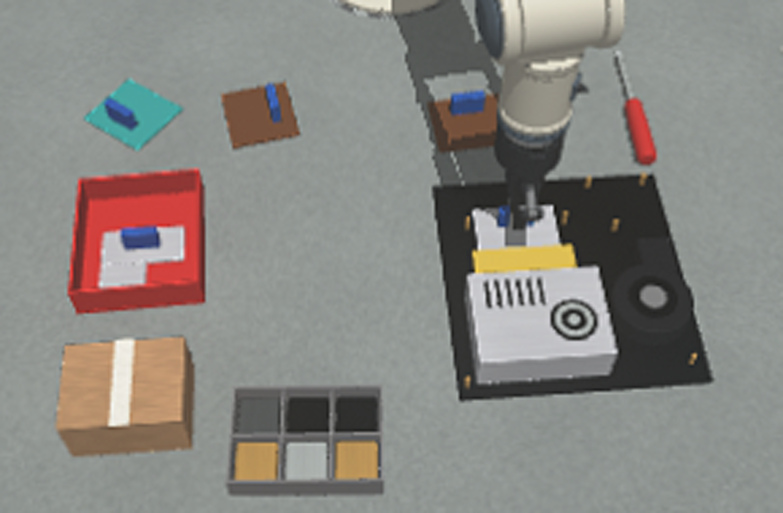

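Position stopped at z = -21.2, exactly the predicted flat height. I'll relieve the sideways load a little before handing in.

{"fn": "drive_tool", "kwargs": {
  "increments": [
    [0, -1, 0, 0, 1],
    [0, 0, 0, 0, 1],
    [0, 0, 0, 0, 1],
    [0, 0, 0, 0, 1]
  ]
}}

```text
clock: 24.27
position: [0.5109, 0.1069, -0.0212]
eef_rot: [2.242, 2.197, 0.005]
wrist_force: [-5.8, -1.5, 15.6]
gripper_width: 0.0103
```

{"fn": "drive_tool", "kwargs": {
  "increments": [
    [0, 1, 0, 0, 1],
    [0, 0, 0, 0, 1],
    [0, 0, 0, 0, 1],
    [0, 0, 0, 0, 1],
    [0, 0, 0, 0, 1]
  ]
}}

```text
clock: 24.68
position: [0.5111, 0.1069, -0.0212]
eef_rot: [2.243, 2.198, 0.003]
wrist_force: [-9.0, -0.5, 17.7]
gripper_width: 0.0103
```

```bash
python3 plan.py 0.5104 0.1069 -0.0212 -0.02; python3 -c "
from workcell import r; print(r.get_state()['wrist_torque'])"
```

```text
clock 24.6833 pos [ 0.5111  0.1069 -0.0212] yaw -0.0199 tilt [ 2.1e-03  2.0e-04 -1.0e+00] w 0.0103 F [-9.  -0.5 17.7] q [ 0.14 -0.05  1.76 -0.    1.43  0.16]
turn 0.0001 shift tool after turn mm [-0.1 -0.7  0. ]
[-0.219786    1.52718526 -0.00685872]
```

```bash
python3 -c "
from workcell import r; print(r.job_done())"
```

```text
the job is handed in; nothing more can be done
None
```

The job was handed in at about 24.7 s, with the arm still holding the sound cover pressed down. I couldn't read the bar and lap joints; those two results come from heights, forces and pictures.

**Faulty cover:** I took the notched cover by its rib and put it in the red scrap box. The picture after letting go shows it lying flat and free in the box.

**Sound cover:** I gripped it by the blue rib, slid it level under the lap, and pressed it flat between the posts.
- **Front edge:** about 20.7 mm under the lap, yaw within about 0.1° of the fitted bay.
- **Height:** the underside is at 8.0 mm, which is the plate top. It stopped moving there as the push rose, so the copper bar should be flush.
- **Push and grip:** about 18 N down on the wrist sensor, with the gripper set to 100 N.
- **Lap:** it had not moved in the pictures, and there was no contact force during the slide.

**What failed or disagreed:**
- **First grasp:** it missed because the fingertips really sit about 36 mm behind the reported TCP. I measured this by touching the rib top with the shut fingers, and used that offset from then on.
- **Sideways force:** about 9 N remained along x at the end, with a 2 mrad tool tilt. Moving back 1 mm to relieve it only increased the tilt, so I undid that.
- **Side clearance:** in the last pictures the cover looks 1–3 mm nearer the post on the −y side than the arm readings say. A gap to that post still shows.

The parts case, the carton and the screwdriver look untouched in the last picture.

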